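Hasp the spares bin shut and hold the bulldog clip open on its stock card

ROBOT

A 6-joint arm with a two-finger parallel gripper is mounted at the origin on the work surface. World frame = base frame: x ahead of the robot, y to its left, z up, the work surface at z = 0. Lengths are in m, angles in rad, forces in N, time in s.
With the tool pointing down it reaches from about 0.375 to 0.9 m from the base axis. Payload 3.1 kg.
Tool frame: the origin (TCP) lies at the very end of the fingers, on their centre line; the grasp point (between the pads) lies 19 mm behind it (manip.tcp_to_grasp is the distance from the TCP to the grasp point, in m); z points along the fingers, y is the line along which they close (so a half turn about z gives the same grasp; the last joint's range is limited). The gripper opens to 85 mm and grips with 20 to 120 N. Pads are 22 mm wide; open, the fingers measure 114 mm over their backs; the gripper's body (76 mm by 85 mm) begins 54 mm behind the grasp point. The pads swing forward as they close: fully open they stand 13 mm farther back than shut.
Start: joints at [1.139, 0.527, 1.433, -0, 1.181, -0.178], TCP at [0.157, 0.605, 0.208] pointing down, gripper open.
Joint ranges: [-3.08, 3.08], [-0.75, 2.2], [0.22, 2.44], [-1.43, 4.57], [0, 2.65], [-2.85, 2.85]. Speed limits (rad/s): [2.79, 2.79, 3.14, 3.14, 3.14, 3.14].

INTERFACE

Orientations are given as a unit quaternion [x, y, z, w].
In Python, from station import manip gives the robot as it stands. The module is installed in compiled form; this text tells all that it offers.
- The arm moves only by the tool step_arm, never from a script. Its argument "commands" is one flat list of numbers, 6 for each row, row after row: the shift along the tool's x, y, z in m, then the turn, a rotation vector about the tool's x, y, z in degrees. A call has exactly 10 rows; each row is the pose to reach, as a shift and turn from the pose commanded when the call began, along the tool's axes at that moment; what a row does not reach only later rows make up. A row lasts 1/10 s, in which the tool goes at most 50 mm and 8.59 degrees, less where a joint would pass 70% of its speed; a pose out of reach is approached as far as the arm can. A call with a gripper value outside its range is refused whole. "jaw" is the opening in per cent of the stroke, from 0 (shut) to 100 (fully open), set as the call begins (left out, the last holds). The fingers move at their own pace and stop on an object; "grip_force" is the grip in N (left out, the last holds). Time passes only in rows, so rows that repeat a pose let the fingers close, or fill a call up. It gives the time, the measured TCP pose, the force, the opening and the grip force at its end, in the units of the state.
- manip.sense(): the state, without advancing time (a new reading comes with each control period).
- manip.snapshot(name): name is "side" or "top" or "wrist"; returns a dict with "pixels" (420x560x3 uint8, blue, green, red), "fx", "fy", "cx", "cy" (pixels), "R" (3x3) and "t" (3): a world point X has camera coordinates R X + t; the wrist camera has in their place "mount" (4x4, takes a point from camera to tool coordinates, whose origin is the TCP and whose axes are the flange's). Camera axes: x right, y down, z forward; pixel columns grow to the right and rows downward; lengths in m; the calibration is good to about 2 mm. A picture is of the moment at which its call begins: read the wrist's pose just before it. There is no depth.
- manip.sign_off(): hands the job in; it is judged then, once.
The state is a dict: "t": time; "q": joint angles; "qd": joint speeds; "tau": joint torques, N m; "tcp_pos": TCP position; "tool_rot": TCP orientation; "force": force on the tool from outside, world axes, zero at the start; "ft_torque": the same for the moment, N m; "finger_gap": opening from 0.0 (shut) to 1.0 (fully open); "gripper_force": force on a finger pad.
Only numpy, scipy, OpenCV 4.12 (cv2) and the standard library are available. Lean on these libraries where they do the work, as an engineer would, in place of code of your own. Each camera call takes 0.05 s, during which the arm holds its last target. There are 200 camera calls.

TASK

Shut up the spares bin for the night: first swing the steel hasp on the grey tilt-out bin right over until it lies flat on the bin, with the staple standing through its slot. Then squeeze the red bulldog clip open, take it off the blue fuse tray and hold it gaping around the top edge of the bin's stock card, near the card's middle, a lip down on each side and the clip clear of the card, so that I can slip today's tally in. Finish while still holding it wide open there; do not knock the card with the clip, keep bin and tray where they are, and leave the other things on the shelf alone.

Things in the scene. Friction and masses are not known exactly. Their poses are not given: they have to be found in the camera images.
- bin_unit: Grey plastic tilt-out bin unit, fixed to the shelf: housing 120 mm deep (x), 240 mm wide (y), 120 mm high. Origin at the centre of its underside, z up; its front, where the bin tips out, looks along its own -x. On its flat top (120 mm up) are the hasp, in the front left (+y) part, and the stock card in a rail, at the back right (-y).
- bin (a joint): Tipping of the bin front about an axis along y at its foot, rad: 0 is shut (as it starts), it grows as the bin tips out to the front. It stays where it is left by friction. Its top flange, level with the housing's top, carries the staple.
- staple (a point): Top of the steel staple, an upright loop 4 mm (x) by 12 mm (y) standing 17 mm above the bin's top flange, 47 mm in front of the hasp's pin and in line with it.
- hasp (a joint): Angle of the steel hasp on its pin, rad: 0 is shut, lying flat and pointing along the unit's -x over the staple; pi/2 is upright; it starts thrown back beyond upright, at 1.8 to 2.3. A stiff hinge: the hasp stays at any angle and has to be pushed (torque about 0.03 to 0.05 N m) all the way down, past where its slot drops over the staple.
- hasp_pin (a point): Centre of the hasp's pin, fixed on the unit at x -5, y +60, z +123.5 mm in the unit's frame; its axes are those of the unit, and the pin runs along y.
- hasp_end (a point): Middle of the free end of the hasp, 72 mm from the pin. The hasp is a leaf 36 mm wide and 3 mm thick: solid from 2 to 42 mm from the pin, slot (10 mm long, 16 mm wide) from 42 to 52 mm, solid from 52 to 72 mm. Shut, its mid-plane lies 3.5 mm above the unit's top and its end overhangs the front by 17 mm.
- card: Stock card: stiff board, 3 mm thick (along its x), 100 mm wide (along its y), buff with a red band along its upper part, standing upright and fixed in a low rail (12 mm high) on the unit's top. Origin at the middle of its foot at the level of the unit's top; axes parallel to the unit's.
- card_edge (a point): Middle of the card's top edge, 64 mm above the unit's top; axes as the card.
- fuse_tray: Blue open tray of spare fuses, 90 mm (x) by 150 mm (y) by 60 mm high, walls 4 mm thick, 0.7 kg, loose on the shelf. Origin at the centre of its underside. The clip sits on its -x wall. Fuses lie low in it, up to 26 mm.
- clip: Red steel bulldog clip, 65 g, astride the tray's -x wall, jaws down. Origin on its pivot, 6 mm above the rim at the start; x across the jaws, y along the pivot, z up to the handles. This body is its +x leaf; the -x leaf mirrors it and turns about the pivot. Squeezed evenly, each leaf turns by half the joint's angle, so this body's z then leans to -x by that much.
- clip_handles (a point): Point 27 mm up the clip's z from the pivot, between the two handles. Each handle is a flat plate 30 mm wide (y), 2.5 mm thick, 5 to 41 mm above the pivot; at the start they splay 0.33 rad each from vertical, 20 mm apart over the outside at the foot and 45 mm at the top. Squeezed fully they stand parallel, 16 mm over the outside, up to 46 mm above the pivot, against a stop.
- clip_jaw (a joint): Opening of the clip, rad: 0 when the lips are 4 mm apart (as on the tray's wall), -0.13 shut, 0.66 when squeezed fully: the lips' ends are then 23 mm apart and 28 mm below the pivot. Sprung shut: squeezing the handles takes about 5 N at the start and 13 N when fully open. The spring's barrel, 6 mm radius round the pivot, closes the mouth at the top.
- lip_a (a point): Middle of the lower inner edge of the lip on the clip's +x side, 30 mm below the pivot. The lips are 50 mm wide (y), 2.5 mm thick.
- lip_b (a point): Middle of the lower inner edge of the lip on the clip's -x side (30 mm below the pivot).
- pliers: Bystander: pliers with green silicone grips, 185 mm long, 20 mm high, lying along its x, jaws to +x. Origin under it, between grips and jaws.
- door_key: Bystander: chrome door key, 66 mm long, 4 mm thick. Origin under its middle.
- socket_cover: Bystander: white plastic socket cover, 86 x 86 x 9 mm. Origin under its middle.
- lantern: Bystander: compact battery lantern, black and clear, 80 mm across, 114 mm high (wire bail to 142 mm), slide switch at the front. Origin under its middle.
- breaker: Bystander: white miniature circuit breaker with a blue toggle, lying on its side, 70 x 62 x 18 mm. Origin on the shelf, at the middle of its longest edge.
- tape_roll: Bystander: roll of black insulating tape, 64 mm across, 18 mm high. Origin under its middle.
- tester: Bystander: mains tester screwdriver with a red handle, 160 mm long. Origin under its middle.
Not all that is in view belongs to the job. Leave any green or yellow look-alike of the clip alone.

How it is judged:
On the way, in this order (a step that is already met when the one before it is completed fails the run):
1. the hasp is swung over and lies flat over the staple, the clip still on the tray (value of joint hasp below 0.07 rad and distance of clip from where it was at the start of the episode below 0.02 m), for 0.2 s.
2. the clip is spread open and taken off the tray (value of joint clip_jaw above 0.3 rad and distance of clip from where it was at the start of the episode above 0.05 m and contact force between clip and fuse_tray below 0.1 N), for 0.1 s.
At the end, for the whole second after the job is handed in: Hasp within 0.07 rad of flat, bin shut (0.05); clip held at rest by the fingers alone, spread over 0.38 rad, its lips either side of the card, 5 mm or more below its edge, 1.5 mm clear of its faces, within 22 mm of the middle and 0.25 rad of parallel; tray within 30 mm of its start (value of joint hasp below 0.07 rad and value of joint bin below 0.05 rad and value of joint clip_jaw above 0.38 rad and contact force between clip and the fingers above 2 N and contact force between clip and card below 0.3 N and contact force between clip and bin_unit below 0.3 N and height (world z) of clip above 0.18 m and z of each of lip_a, lip_b in the frame of card_edge below -0.005 m and y of lip_a in the frame of card_edge between -0.022 and 0.022 m and angle between the y axis of clip and the y axis of card_edge, either way round below 0.25 rad and ((x of lip_a in the frame of card_edge above 0.003 m and x of lip_b in the frame of card_edge below -0.003 m) or (x of lip_a in the frame of card_edge below -0.003 m and x of lip_b in the frame of card_edge above 0.003 m)) and distance of fuse_tray from where it was at the start of the episode below 0.03 m and linear speed of clip below 0.03 m/s); the arm keeps its last pose, push and grip.
It fails at once if the clip strikes the card hard (over 8 N) (contact force between clip and card above 8 N).
It fails at once if the bin is tipped out (value of joint bin above 0.12 rad).
It fails at once if the fuse tray is shoved or tipped (distance of fuse_tray from where it was at the start of the episode above 0.03 m or angle between fuse_tray's own z axis and vertical above 0.2 rad).
It fails at once if a bystander is disturbed (moved over 25 mm) (distance of any of pliers, door_key, socket_cover, lantern, breaker, tape_roll, tester from where it was at the start of the episode above 0.025 m).
It also fails if it takes over 61 s, if anything falls off the work surface, if the arm or the gripper's body presses on something with over 40 N, if the wrist force passes 120 N, or if a joint passes its speed limit or range.

## Working session

There is one attempt and no reset: what is moved stays moved. The work goes in short steps, Python scripts to look and compute and a tool call to move; the robot and the scene stay as the last step left them, time stands still between calls to the robot, and variables do not carry over. Pictures are saved under pics/ and viewed, at most 10 in all, crops included, and the job is handed in when it is done.

Besides the shell and the picture viewer there is one more tool, called as name(argument=value, ...) on one line, values as JSON. step_arm: Moves the arm, as the interface text tells. Its arguments: {"type":"object","properties":{"commands":{"type":"array","items":{"type":"number"}},"jaw":{"type":"number"},"grip_force":{"type":"number"}},"required":["commands"]}

```bash
mkdir -p pics
cat > h.py <<'E'
import numpy as np,cv2
from scipy.spatial.transform import Rotation as Ro
from station import manip
def snap(n,f):
    s=manip.sense(); d=manip.snapshot(n); cv2.imwrite('pics/'+f,d['pixels'])
    if n=='wrist':
        T=np.eye(4);T[:3,:3]=Ro.from_quat(s['tool_rot']).as_matrix();T[:3,3]=s['tcp_pos']
        M=np.linalg.inv(T@np.array(d['mount']));d['R']=M[:3,:3];d['t']=M[:3,3]
    d={k:np.array(d[k]) for k in('fx','fy','cx','cy','R','t','pixels')}
    np.savez('pics/'+f[:-4]+'.npz',**d); return d
def load(f): return np.load('pics/'+f+'.npz')
def ray(d,u,v):
    R=d['R'];o=-R.T@d['t'];w=R.T@np.array([(u-d['cx'])/d['fx'],(v-d['cy'])/d['fy'],1]);return o,w
def atz(d,u,v,z):
    o,w=ray(d,u,v);return o+w*(z-o[2])/w[2]
def proj(d,X):
    c=np.atleast_2d(X)@d['R'].T+d['t'];return np.c_[d['fx']*c[:,0]/c[:,2]+d['cx'],d['fy']*c[:,1]/c[:,2]+d['cy']]
def tri(ds,uvs):
    A=np.zeros((3,3));b=np.zeros(3)
    for d,(u,v) in zip(ds,uvs):
        o,w=ray(d,u,v);w=w/np.linalg.norm(w);P=np.eye(3)-np.outer(w,w);A+=P;b+=P@o
    return np.linalg.solve(A,b)
E
python3 - <<'E'
from h import *
for n in('top','side'):
    d=snap(n,n+'0.png'); print(n,-d['R'].T@d['t'],d['R'][2],d['fx'])
s=manip.sense();print(s['tcp_pos'],s['tool_rot'],s['finger_gap'])
E
```

```text
top [ 0.44647317 -0.01197446  1.86710055] [ 8.11566026e-02  3.58120118e-04 -9.96701298e-01] 540.6704165161772
side [ 0.18659268 -0.85599427  1.08157226] [ 0.29347059  0.62191116 -0.72601758] 400.7261051161836
[0.15661713 0.60434751 0.20701279] [ 1.26570610e-01  9.91957116e-01 -9.37037270e-04 -2.88683054e-04] 0.9992812827999408
```

View pics/top0.png

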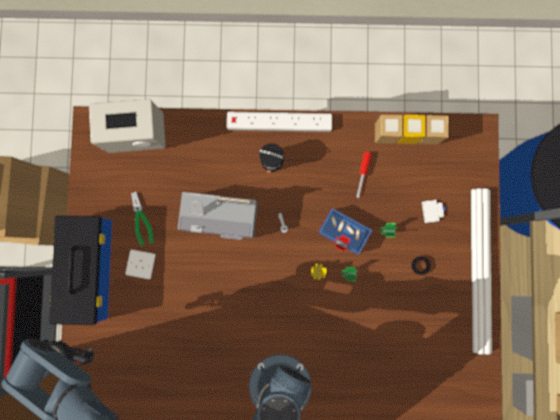

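View pics/side0.png

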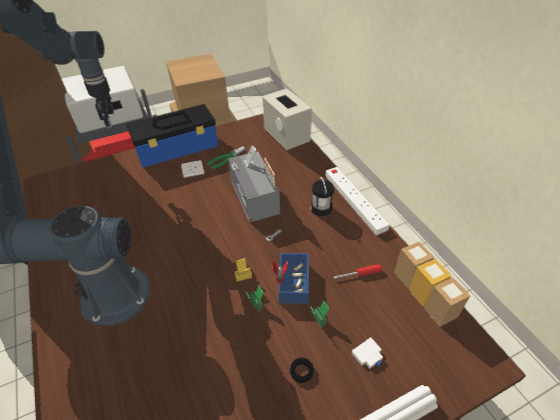

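The top view shows the bin at about (217,215), the tray at (346,230) and the red clip at (343,243). The green and yellow look-alikes are nearby. I'll enlarge the bin and tray areas from both cameras.

Run:
```python
from h import *
t=load('top0')['pixels'];s=load('side0')['pixels']
def c(i,u,v,w,h,k=4): return cv2.resize(i[v:v+h,u:u+w],None,fx=k,fy=k,interpolation=cv2.INTER_CUBIC)
a=np.hstack([c(t,170,180,100,75),c(t,300,190,100,75)])
b=np.hstack([c(s,220,140,100,75),c(s,240,240,100,75)])
cv2.imwrite('pics/c1.png',np.vstack([a,b]))
for n,p in {'bin':[(180,200),(176,228),(248,240),(258,204)],'tray':[(334,209),(372,226),(358,253),(320,234)]}.items():
  for u,v in p: print(n,u,v,atz(load('top0'),u,v,.12 if n=='bin' else .06).round(3))
```

```text
bin 180 200 [0.611 0.335 0.12 ]
bin 176 228 [0.52  0.344 0.12 ]
bin 248 240 [0.486 0.111 0.12 ]
bin 258 204 [0.603 0.081 0.12 ]
tray 334 209 [ 0.596 -0.171  0.06 ]
tray 372 226 [ 0.542 -0.299  0.06 ]
tray 358 253 [ 0.451 -0.253  0.06 ]
tray 320 234 [ 0.512 -0.125  0.06 ]
```

View pics/c1.png

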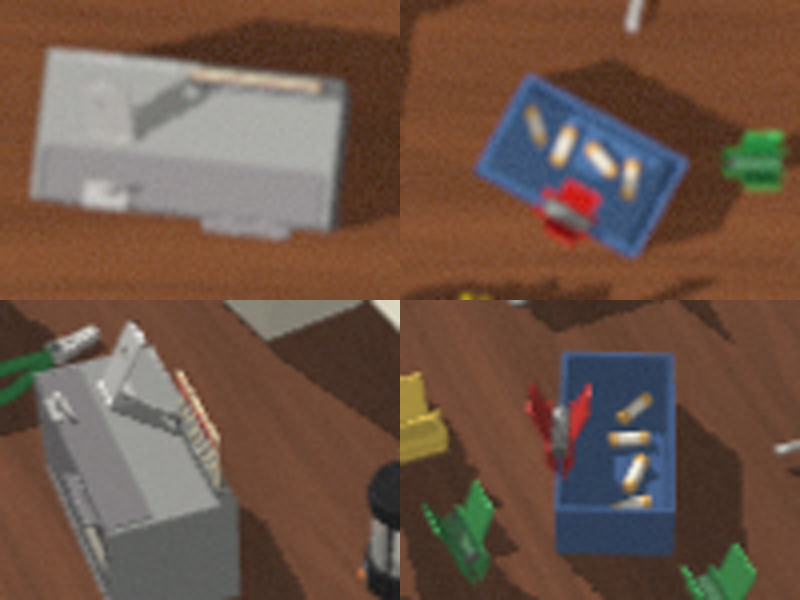

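```bash
cat > fit.py <<'E'
from h import *
from scipy.optimize import least_squares
def pose(p,L): 
    c,s=np.cos(p[2]),np.sin(p[2]);L=np.atleast_2d(L);return np.c_[p[0]+c*L[:,0]-s*L[:,1],p[1]+s*L[:,0]+c*L[:,1],L[:,2]]
def fit(obs,p0):
    f=lambda p:np.concatenate([(proj(d,pose(p,L))-uv).ravel() for d,L,uv in obs])
    r=least_squares(f,p0,loss='soft_l1');return r.x,f(r.x).reshape(-1,2)
E
python3 - <<'E'
from fit import *
T=load('top0');S=load('side0')
a,b,h=.06,.12,.12
p,r=fit([(T,[[a,b,h],[a,-b,h],[-a,b,h],[-a,-b,h]],[[181.7,191.7],[256.2,200],[177.5,229.5],[253,237.5]]),
 (S,[[-a,b,h],[-a,-b,h],[a,-b,h]],[[228.7,158.7],[246.7,197.5],[279.2,187]])],[.55,.21,0])
print(p,r.round(1).tolist())
for n,L in dict(pin=[-.005,.06,.1235],staple=[-.052,.06,.137]).items(): print(n,pose(p,L),proj(T,pose(p,L)),proj(S,pose(p,L)))
# hasp end
E_=tri([T,S],[(170+135/4,180+120/4),(220+130/4,140+25/4)]);print('haspend?',E_)
for th in(1.8,2.0,2.2):
  e=pose(p,[-.005-.072*np.cos(th),.06,.1235+.072*np.sin(th)]);print(th,e,proj(T,e),proj(S,e))
# card ends top crop (190,73),(320,90)
print('cardends',[atz(T,170+x/4,180+y/4,.184) for x,y in((190,72),(322,88))])
a,b,h=.045,.075,.06
q,r=fit([(T,[[a,b,h],[a,-b,h],[-a,b,h],[-a,-b,h]],[[332.5,208.7],[372.5,230],[319,232.5],[359.2,254.2]]),
 (S,[[-a,b,h],[a,b,h],[a,-b,h],[-a,-b,h]],[[280.5,253.2],[308.5,253.2],[309,292.5],[279,292.5]])],[.52,-.21,-.4])
print(q,r.round(1).tolist())
c=atz(T,342,242.5,.07);d=c-[q[0],q[1],0];print('clip',c,np.cos(q[2])*d[0]+np.sin(q[2])*d[1],-np.sin(q[2])*d[0]+np.cos(q[2])*d[1])
E
```

```text
[ 0.56597311  0.21369065 -0.08479476] [[0.5, 0.6], [-0.6, 0.0], [0.3, -0.5], [-1.4, -0.7], [-0.6, -0.8], [0.2, 0.9], [0.2, 2.6]]
pin [[0.56607267 0.27389854 0.1235    ]] [[198.036856   214.02172836]] [[246.40630542 163.0273363 ]]
staple [[0.51924154 0.27787912 0.137     ]] [[195.62653549 228.28728484]] [[234.0261822  163.17897266]]
haspend? [0.57746186 0.23926543 0.21974993]
1.8 [[0.58237245 0.27251308 0.19361703]] [[195.00739419 207.17814712]] [[249.15932549 146.9250307 ]]
2.0 [[0.59592759 0.27136092 0.18896941]] [[195.7726226  202.97762728]] [[252.79337811 147.11132236]]
2.2 [[0.60829251 0.27030991 0.18171174]] [[196.62471602 199.2662555 ]] [[256.13066746 147.94404622]]
cardends [array([0.61335697, 0.20479008, 0.184     ]), array([0.60285953, 0.10128062, 0.184     ])]
[ 0.52233562 -0.2111249  -0.47851039] [[-0.2, 0.1], [-0.6, 0.2], [0.6, -0.1], [0.1, -0.2], [0.0, -0.5], [-0.1, -0.1], [0.2, 0.6], [-0.1, 0.1]]
clip [ 0.48458442 -0.1980139   0.07      ] -0.03954811833298308 -0.0057444205575346696
```

step_arm(commands=[-0.272,-0.161,-0.123,0,0,-9.7,-0.272,-0.161,-0.123,0,0,-9.7,-0.272,-0.161,-0.123,0,0,-9.7,-0.272,-0.161,-0.123,0,0,-9.7,-0.272,-0.161,-0.123,0,0,-9.7,-0.272,-0.161,-0.123,0,0,-9.7,-0.272,-0.161,-0.123,0,0,-9.7,-0.549,-0.205,-0.123,0,0,-9.7,-0.549,-0.205,-0.123,0,0,-9.7,-0.549,-0.205,-0.123,0,0,-9.7], jaw=0, grip_force=30)

```text
t: 1.1
tcp_pos: [0.5185, 0.3197, 0.3309]
tool_rot: [0.042, 0.999, 0.0, -0.0]
force: [0.4, 0.8, -1.1]
finger_gap: 0.002
gripper_force: 0.0
```

Run:
```python
from h import *
s=manip.sense();print(s['t'],s['tcp_pos'],Ro.from_quat(s['tool_rot']).as_matrix().round(3),s['force'])
d=snap('wrist','w1.png')
```

```text
1.1 [0.51850478 0.31965481 0.33088455] [[-0.996  0.085 -0.   ]
 [ 0.085  0.996  0.   ]
 [ 0.     0.    -1.   ]] [ 0.3769903   0.7920614  -1.06462496]
```

View pics/w1.png

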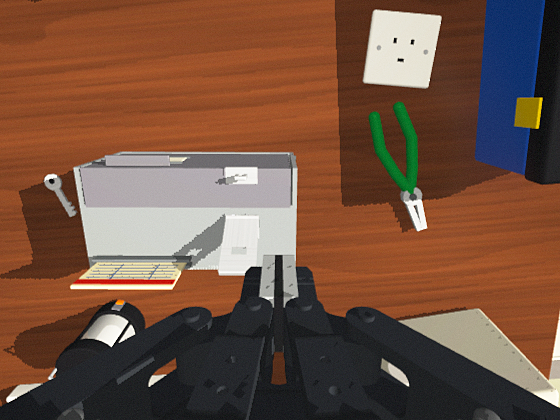

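The wrist view shows the unit's top, with the staple at about (240,177), the thrown-back hasp end at (238,272), and the card's top edge with its red band running from (72,288) to (182,288).

Run:
```python
from fit import *
W=load('w1');p=[.566,.2137,-.0848]
a,b,h=.06,.12,.12
print('cam',-W['R'].T@W['t'])
for L in [[a,b,h],[a,-b,h],[-a,b,h],[-a,-b,h],[-a,b,0],[-a,-b,0],[-.052,.06,.12],[-.052,.06,.137],[-.005,.06,.1235]]:print(L,proj(W,pose(p,L)).round(0))
for th in(1.9,2,2.1,2.2):print(th,proj(W,pose(p,[[-.005-.072*np.cos(th),.06+s,.1235+.072*np.sin(th)] for s in(-.018,.018)])).round(0).tolist())
for u,v in((72,288),(182,289)):print('card',atz(W,u,v,.184))
```

```text
cam [0.44508541 0.32545876 0.4973848 ]
[0.06, 0.12, 0.12] [[294. 268.]]
[0.06, -0.12, 0.12] [[ 89. 269.]]
[-0.06, 0.12, 0.12] [[296. 167.]]
[-0.06, -0.12, 0.12] [[ 72. 167.]]
[-0.06, 0.12, 0] [[292. 151.]]
[-0.06, -0.12, 0] [[119. 151.]]
[-0.052, 0.06, 0.12] [[240. 174.]]
[-0.052, 0.06, 0.137] [[238. 178.]]
[-0.005, 0.06, 0.1235] [[241. 217.]]
1.9 [[215.0, 263.0], [254.0, 263.0]]
2 [[216.0, 268.0], [254.0, 268.0]]
2.1 [[217.0, 273.0], [254.0, 273.0]]
2.2 [[218.0, 276.0], [255.0, 276.0]]
card [0.60615938 0.10728511 0.184     ]
card [0.61651768 0.21546254 0.184     ]
```

step_arm(commands=[-0.122,-0.042,0,0,0,0,-0.122,-0.042,0,0,0,0,-0.122,-0.042,0,0,0,0,-0.122,-0.042,0.05,0,0,0,-0.122,-0.042,0.1,0,0,0,-0.122,-0.042,0.14,0,0,0,-0.122,-0.042,0.163,0,0,0,-0.122,-0.042,0.163,0,0,0,-0.122,-0.042,0.163,0,0,0,-0.122,-0.042,0.163,0,0,0])

```text
t: 2.15
tcp_pos: [0.6367, 0.2692, 0.1702]
tool_rot: [0.042, 0.999, 0.001, 0.002]
force: [-0.2, 0.9, -0.2]
finger_gap: -0.004
gripper_force: 0.0
```

step_arm(commands=[0.02,0,0,0,0,0,0.035,0,0,0,0,0,0.05,0,0,0,0,0,0.062,0,0,0,0,0,0.078,0,0.003,0,0,0,0.09,0,0.012,0,0,0,0.096,0,0.022,0,0,0,0.098,0,0.032,0,0,0,0.097,0,0.04,0,0,0,0.095,0,0.046,0,0,0])

```text
t: 3.15
tcp_pos: [0.5411, 0.2767, 0.1211]
tool_rot: [0.042, 0.999, -0.0, 0.0]
force: [-0.2, 0.4, 0.2]
finger_gap: -0.0
gripper_force: 0.0
```

Run:
```python
from h import *
s=manip.sense();print(s['t'],s['tcp_pos'],s['force'])
```

```text
3.15 [0.54114517 0.27666625 0.1210916 ] [-0.19608317  0.44661351  0.19126528]
```

Run:
```python
from h import *
d=snap('side','s2.png');w=snap('wrist','w2.png')
c=lambda i,u,v,w,h,k:cv2.resize(i[v:v+h,u:u+w],None,fx=k,fy=k,interpolation=cv2.INTER_CUBIC)
cv2.imwrite('pics/c2.png',np.hstack([c(d['pixels'],205,105,100,105,4),cv2.resize(w['pixels'][100:420,50:430],(400,420))]))
```

```text
(no output)
```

View pics/c2.png

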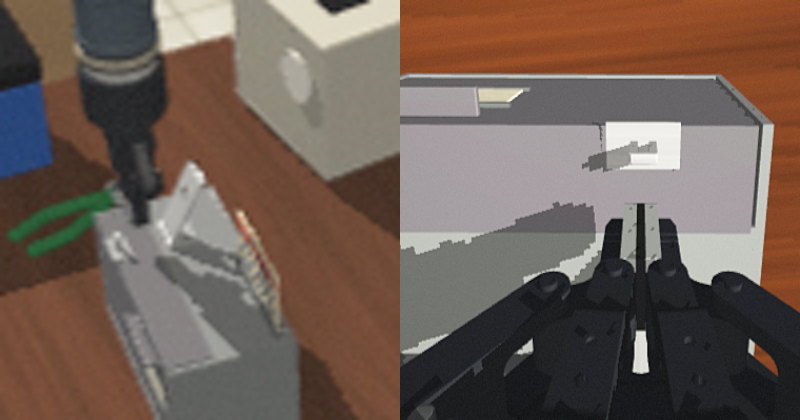

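The side crop shows the hasp still thrown back, at crop (190,165), with the finger tip standing in front of it at (140,230), so the first pass missed. I'll back up to the earlier viewpoint and compare.

step_arm(commands=[0,0,-0.05,0,0,0,0,0,-0.1,0,0,0,0.026,0.02,-0.15,0,0,0,0.026,0.042,-0.2,0,0,0,0.026,0.042,-0.21,0,0,0,0.026,0.042,-0.21,0,0,0,0.026,0.042,-0.21,0,0,0,0.026,0.042,-0.21,0,0,0,0.026,0.042,-0.21,0,0,0,0.026,0.042,-0.21,0,0,0])

```text
t: 4.25
tcp_pos: [0.5179, 0.3201, 0.3303]
tool_rot: [0.043, 0.999, -0.001, -0.001]
force: [0.1, 0.2, 0.4]
finger_gap: 0.001
gripper_force: 0.0
```

Run:
```python
from h import *
w=snap('wrist','w3.png');a=load('w1')['pixels'];d=snap('side','s3.png')
c=lambda i,u,v,w,h,k:cv2.resize(i[v:v+h,u:u+w],None,fx=k,fy=k,interpolation=cv2.INTER_CUBIC)
cv2.imwrite('pics/c3.png',np.vstack([np.hstack([c(a,190,150,130,150,3),c(w['pixels'],190,150,130,150,3)]),np.hstack([c(d['pixels'],223,140,65,25,6)]*1+[c(load('side0')['pixels'],223,140,65,25,6)])]))
print(manip.sense()['tcp_pos'])
```

```text
[0.51812917 0.32039943 0.33099402]
```

View pics/c3.png

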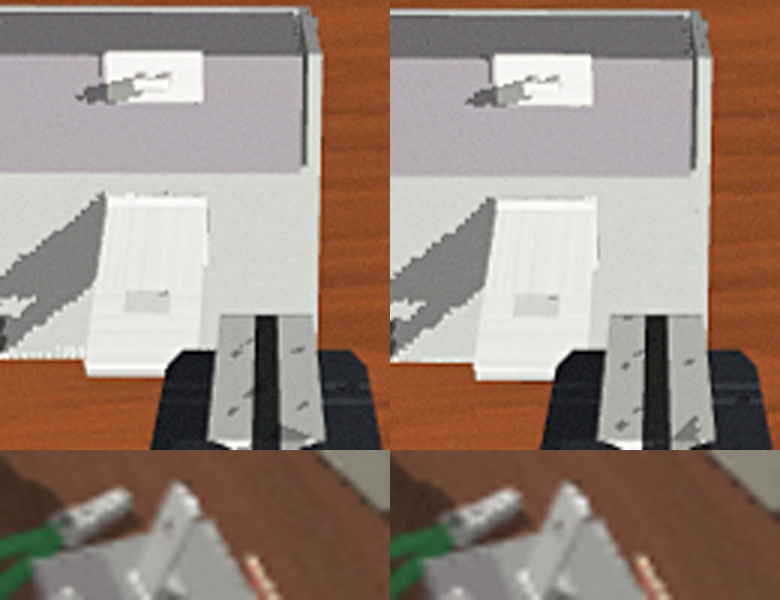

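Comparing the wrist views, the hasp end is at about (238,274) both before and after, so it has not moved. I'll redo the push slowly and deeper, checking force and a picture on the way.

step_arm(commands=[-0.122,-0.042,0,0,0,0,-0.122,-0.042,0,0,0,0,-0.122,-0.042,0,0,0,0,-0.122,-0.042,0,0,0,0,-0.122,-0.042,0.05,0,0,0,-0.122,-0.042,0.1,0,0,0,-0.122,-0.042,0.14,0,0,0,-0.122,-0.042,0.175,0,0,0,-0.122,-0.042,0.175,0,0,0,-0.122,-0.042,0.175,0,0,0])

```text
t: 5.35
tcp_pos: [0.6358, 0.2691, 0.1571]
tool_rot: [0.042, 0.999, -0.0, -0.0]
force: [-0.3, -0.9, 0.6]
finger_gap: -0.003
gripper_force: 0.0
```

step_arm(commands=[0.015,0,0,0,0,0,0.025,0,0,0,0,0,0.03,0,0,0,0,0,0.035,0,0,0,0,0,0.04,0,0,0,0,0,0.045,0,0,0,0,0,0.05,0,0,0,0,0,0.05,0,0,0,0,0,0.05,0,0,0,0,0,0.05,0,0,0,0,0])

```text
t: 6.35
tcp_pos: [0.5864, 0.2728, 0.1566]
tool_rot: [0.042, 0.999, -0.0, -0.0]
force: [0.5, -0.4, -0.9]
finger_gap: 0.004
gripper_force: 0.0
```

Run:
```python
from h import *
d=snap('side','s4.png');w=snap('wrist','w4.png');t=snap('top','t4.png')
c=lambda i,u,v,w,h,k:cv2.resize(i[v:v+h,u:u+w],None,fx=k,fy=k,interpolation=cv2.INTER_CUBIC)
cv2.imwrite('pics/c4.png',np.hstack([c(d['pixels'],215,105,80,105,4),cv2.resize(w['pixels'][100:420,50:430],(400,420))]))
print(manip.sense()['tcp_pos'],manip.sense()['force'])
```

```text
[0.58651734 0.27279304 0.15673201] [-0.4429046   0.85294033  0.04211953]
```

View pics/c4.png

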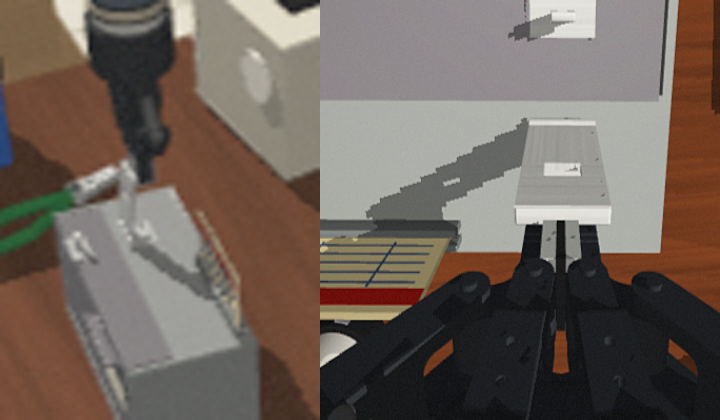

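The crop shows the hasp now nearly upright, at crop (560,170), with the finger behind it. The slow push works, so I'll carry on slowly round the arc.

step_arm(commands=[0.006,0,-0.003,0,0,0,0.012,0,-0.005,0,0,0,0.017,0,-0.006,0,0,0,0.022,0,-0.0055,0,0,0,0.027,0,-0.0035,0,0,0,0.031,0,-0.0015,0,0,0,0.035,0,0.0015,0,0,0,0.0385,0,0.0045,0,0,0,0.0385,0,0.0045,0,0,0,0.0385,0,0.0045,0,0,0])

```text
t: 7.5
tcp_pos: [0.5479, 0.2761, 0.1521]
tool_rot: [0.042, 0.999, -0.0, -0.0]
force: [0.2, 0.7, 0.8]
finger_gap: -0.002
gripper_force: 0.0
```

Run:
```python
from h import *
d=snap('side','s5.png');w=snap('wrist','w5.png')
c=lambda i,u,v,w,h,k:cv2.resize(i[v:v+h,u:u+w],None,fx=k,fy=k,interpolation=cv2.INTER_CUBIC)
cv2.imwrite('pics/c5.png',np.hstack([c(d['pixels'],215,105,80,105,4),cv2.resize(w['pixels'][100:420,50:430],(400,420))]))
print(manip.sense()['tcp_pos'],manip.sense()['force'])
```

```text
[0.54828784 0.2760677  0.15234917] [ 0.30462456  0.42094646 -0.27157657]
```

View pics/c5.png

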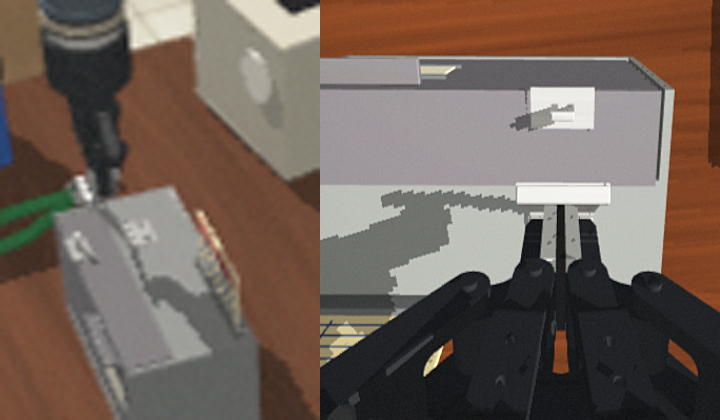

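Run:
```python
from fit import *
p=[.566,.2137,-.0848]
for f in('w4','w5'):
  W=load(f);print(f)
  for th in(.8,.9,1.0,1.1,1.2,1.6,1.7,1.8): print(th,proj(W,pose(p,[[-.005-.072*np.cos(th)-t*np.sin(th),.06+.018,.1235+.072*np.sin(th)-t*np.cos(th)] for t in(-.0015,.0015)])).round(0).tolist())
```

```text
w4
0.8 [[323.0, 110.0], [322.0, 104.0]]
0.9 [[324.0, 125.0], [323.0, 118.0]]
1.0 [[324.0, 141.0], [324.0, 134.0]]
1.1 [[325.0, 159.0], [325.0, 152.0]]
1.2 [[325.0, 178.0], [325.0, 170.0]]
1.6 [[324.0, 251.0], [324.0, 244.0]]
1.7 [[323.0, 267.0], [323.0, 261.0]]
1.8 [[322.0, 281.0], [322.0, 275.0]]
w5
0.8 [[321.0, 205.0], [320.0, 199.0]]
0.9 [[321.0, 221.0], [321.0, 215.0]]
1.0 [[322.0, 239.0], [322.0, 231.0]]
1.1 [[322.0, 257.0], [322.0, 249.0]]
1.2 [[323.0, 275.0], [323.0, 267.0]]
1.6 [[321.0, 342.0], [322.0, 336.0]]
1.7 [[321.0, 355.0], [321.0, 350.0]]
1.8 [[320.0, 367.0], [320.0, 362.0]]
```

In the crop, the hasp end is at about (562,193), which gives theta of about 1.05. The finger is behind it. I'll push level and slowly toward the end of the leaf.

step_arm(commands=[0.004,0,0,0,0,0,0.008,0,0,0,0,0,0.012,0,0,0,0,0,0.016,0,0,0,0,0,0.02,0,0,0,0,0,0.024,0,0,0,0,0,0.028,0,0,0,0,0,0.032,0,0,0,0,0,0.036,0,0,0,0,0,0.036,0,0,0,0,0])

```text
t: 8.6
tcp_pos: [0.5114, 0.2792, 0.1524]
tool_rot: [0.042, 0.999, -0.0, -0.0]
force: [0.4, 0.0, -0.6]
finger_gap: 0.001
gripper_force: 0.0
```

Run:
```python
from fit import *
p=[.566,.2137,-.0848]
s=manip.sense();print(s['tcp_pos'],s['force'])
W=snap('wrist','w6.png')
for th in(0,.2,.4,.6,.8,1.0,1.05): print(th,proj(W,pose(p,[[-.005-.072*np.cos(th)-t*np.sin(th),.06+.0165,.1235+.072*np.sin(th)-t*np.cos(th)] for t in(-.0015,.0015)])).round(0).tolist())
print('pin',proj(W,pose(p,[[-.005,.0765,.125],[-.052,.06,.137]])))
g=cv2.cvtColor(W['pixels'],cv2.COLOR_BGR2GRAY)
for c in(262,300,318,325):print(c,[int(x) for x in g[60:420:6,c]])
```

```text
[0.51135919 0.27918398 0.15237743] [ 0.37305807  0.00507642 -0.58357037]
0 [[307.0, 203.0], [306.0, 202.0]]
0.2 [[309.0, 214.0], [308.0, 211.0]]
0.4 [[311.0, 231.0], [310.0, 227.0]]
0.6 [[313.0, 255.0], [312.0, 249.0]]
0.8 [[314.0, 284.0], [314.0, 278.0]]
1.0 [[316.0, 318.0], [315.0, 310.0]]
1.05 [[316.0, 326.0], [316.0, 319.0]]
pin [[304.05656139 313.42087703]
 [277.69957019 252.3257366 ]]
262 [93, 96, 110, 104, 99, 102, 106, 100, 91, 91, 111, 104, 100, 102, 109, 106, 105, 103, 102, 88, 95, 227, 113, 107, 113, 110, 109, 111, 191, 246, 244, 160, 171, 179, 179, 192, 185, 180, 174, 175, 44, 46, 41, 40, 28, 28, 26, 59, 55, 20, 30, 30, 31, 29, 28, 24, 25, 28, 26, 24]
300 [95, 101, 103, 96, 96, 114, 101, 100, 90, 98, 102, 107, 107, 103, 105, 106, 104, 99, 96, 93, 91, 232, 109, 113, 111, 109, 106, 111, 178, 246, 244, 243, 245, 167, 184, 44, 38, 44, 45, 34, 41, 36, 41, 41, 38, 29, 26, 43, 43, 40, 42, 33, 28, 27, 30, 15, 32, 31, 30, 25]
318 [102, 104, 100, 100, 93, 108, 101, 95, 88, 109, 109, 106, 104, 104, 110, 106, 101, 97, 94, 96, 94, 232, 110, 113, 111, 111, 116, 111, 112, 181, 178, 177, 176, 175, 175, 178, 170, 249, 247, 177, 174, 44, 42, 34, 41, 38, 35, 39, 44, 44, 40, 44, 43, 30, 36, 43, 42, 38, 35, 35]
325 [101, 102, 103, 97, 96, 113, 98, 96, 91, 105, 105, 106, 105, 108, 101, 100, 102, 94, 83, 90, 91, 231, 115, 112, 111, 108, 112, 104, 105, 180, 176, 177, 176, 179, 175, 174, 172, 176, 175, 178, 215, 216, 28, 38, 40, 43, 37, 45, 41, 40, 58, 40, 46, 39, 27, 37, 39, 37, 39, 30]
```

Run:
```python
from fit import *
W=load('w6');d=snap('side','s6.png');p=[.566,.2137,-.0848]
s=manip.sense();print('tcp',proj(W,s['tcp_pos']),proj(d,s['tcp_pos']))
c=lambda i,u,v,w,h,k:cv2.resize(i[v:v+h,u:u+w],None,fx=k,fy=k,interpolation=cv2.INTER_CUBIC)
cv2.imwrite('pics/c6.png',np.hstack([c(W['pixels'],220,220,120,150,4),c(d['pixels'],220,125,50,100,6)[:600]]))
```

```text
tcp [[278.9969551  251.90861261]] [[231.68015172 160.2427018 ]]
```

View pics/c6.png

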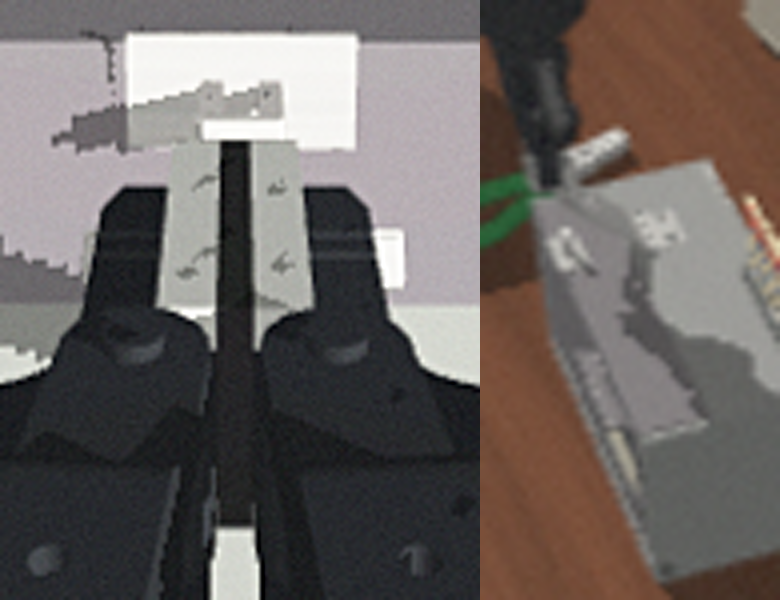

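The zoom shows the hasp end at about (318,285), roughly theta 0.8, and the fingers cutting past it, so the pads slip through the thin leaf edge. I'll retract forward and up, then press the leaf's upper face from above.

step_arm(commands=[0.01,0,0,0,0,0,0.02,0,0,0,0,0,0.03,0,0,0,0,0,0.035,0,-0.02,0,0,0,0.035,0,-0.04,0,0,0,0.035,0,-0.06,0,0,0,0.035,0,-0.08,0,0,0,0.035,0,-0.1,0,0,0,0.035,0,-0.1,0,0,0,0.035,0,-0.1,0,0,0])

```text
t: 9.7
tcp_pos: [0.4765, 0.2821, 0.2522]
tool_rot: [0.042, 0.999, -0.0, -0.0]
force: [0.4, 0.7, 0.5]
finger_gap: -0.0
gripper_force: 0.0
```

Run:
```python
from fit import *
p=[.566,.2137,-.0848]
s=manip.sense();print(s['tcp_pos'],s['force'])
W=snap('wrist','w7.png')
for th in(0,.2,.4,.6,.8,1.0,1.2,1.6,2.1): print(th,proj(W,pose(p,[[-.005-.072*np.cos(th)-t*np.sin(th),.06+.018,.1235+.072*np.sin(th)-t*np.cos(th)] for t in(-.0015,.0015)])).round(0).tolist())
g=cv2.cvtColor(W['pixels'],cv2.COLOR_BGR2GRAY)
for r in range(200,400,8):print(r,''.join('#' if x>225 else '+' if x>150 else '-' if x>80 else '.' for x in g[r,200:350:2]))
```

```text
[0.47652929 0.28208763 0.25217988] [0.39526796 0.65254608 0.47952804]
0 [[299.0, 209.0], [299.0, 208.0]]
0.2 [[300.0, 217.0], [299.0, 215.0]]
0.4 [[301.0, 227.0], [300.0, 225.0]]
0.6 [[301.0, 242.0], [301.0, 239.0]]
0.8 [[302.0, 259.0], [302.0, 255.0]]
1.0 [[302.0, 279.0], [302.0, 275.0]]
1.2 [[303.0, 299.0], [303.0, 295.0]]
1.6 [[302.0, 336.0], [302.0, 332.0]]
2.1 [[301.0, 364.0], [301.0, 363.0]]
200 ---------------------------------------------------------------------------
208 +++#-----------------------------------------------------------------------
216 +++----------------------------------------------------------------.-------
224 ---------------------------------------------------------------------.-----
232 +++++++++++++++++++++++++++++-+###################++++++++++++++++++++-+++.
240 ++++++++++++++++++++++++++-----++++++#############++++++++++++++++++++-++--
248 +++++++++++++++++++++++++++++++++++++++++++++++++++++++++++++++++++++-+++.-
256 ++--++-++++---++++++++++++++####++++++...-+++++#####+++++++++++++++++.#++.-
264 ----------------------++++++++++++++++...-+++++++++++++
[... 600 characters left out ...]
............................................................
336 ...........................................................................
344 ...........................................................................
352 ......................................----.................................
360 .....................................-----.................................
368 .....................................------................................
376 ....................................-------................................
384 ...........................................................................
392 ...........................................................................
```

step_arm(commands=[-0.02,0,0.02,0,0,0,-0.045,0,0.04,0,0,0,-0.045,0,0.06,0,0,0,-0.045,0,0.072,0,0,0,-0.045,0,0.075,0,0,0,-0.045,0,0.078,0,0,0,-0.045,0,0.081,0,0,0,-0.045,0,0.084,0,0,0,-0.045,0,0.087,0,0,0,-0.045,0,0.09,0,0,0])

```text
t: 10.75
tcp_pos: [0.5223, 0.2784, 0.1627]
tool_rot: [0.042, 0.999, 0.0, 0.0]
force: [-0.4, 0.4, 0.4]
finger_gap: -0.003
gripper_force: 0.0
```

```bash
cat > hs.py <<'E'
from fit import *
import sys
p=[.566,.2137,-.0848]
s=manip.sense();d=np.array(s['tcp_pos'])-[p[0],p[1],0]
print(s['tcp_pos'],s['force'],'u',-.005-(np.cos(p[2])*d[0]+np.sin(p[2])*d[1]),'lat',-np.sin(p[2])*d[0]+np.cos(p[2])*d[1],'z',d[2]-.1235)
W=snap('wrist',sys.argv[1]+'.png')
for th in(0,.2,.4,.6,.8,1.0): print(th,proj(W,pose(p,[[-.005-.072*np.cos(th)-t*np.sin(th),.06+.018,.1235+.072*np.sin(th)-t*np.cos(th)] for t in(-.0015,.0015)])).round(0).tolist())
g=cv2.cvtColor(W['pixels'],cv2.COLOR_BGR2GRAY)
for r in range(150,340,6):print(r,''.join('#' if x>225 else '+' if x>150 else '-' if x>80 else '.' for x in g[r,220:340:2]))
E
python3 hs.py w8
```

```text
[0.5223226  0.27841807 0.16269403] [-0.38612076  0.39822794  0.41022407] u 0.044001965347898034 lat 0.06078610803033498 z 0.03919402994060461
0 [[308.0, 180.0], [308.0, 179.0]]
0.2 [[310.0, 189.0], [310.0, 187.0]]
0.4 [[312.0, 204.0], [312.0, 200.0]]
0.6 [[314.0, 225.0], [314.0, 220.0]]
0.8 [[316.0, 252.0], [315.0, 246.0]]
1.0 [[317.0, 283.0], [317.0, 277.0]]
150 ------------------------------------------------------------
156 ---------------------------------------------.-...-....-.---
162 ---------------.---..---------------------------------------
168 ----------------------------------------------..----..--.-.-
174 ------------------------------------------------------------
180 ------------------------------------------------------------
186 ------------------------------------------------------------
192 ------------------------------------------------------------
198 ------------------------------------------------------------
204 ------------------------------------------------------------
210 ++++++++++++++-+############################++++++++++++++++
216 ++++++++++++++-+###
[... 641 characters left out ...]
---........++++++-....++++++-........+++++++++++++
282 --+---------........-++++---....+++++++........+++++++++++++
288 +++++++++++.........+++++++-....+++++++.........++++++++++++
294 +++++++++++.........+++++++.....----+++-........-+++++++++++
300 ++++++++++...............++.....++-..............+++++++++++
306 +++++++-..................-.....+...................++++++++
312 +++++.................................................++++++
318 ............................................................
324 ............................................................
330 ............................................................
336 ............................................................
```

step_arm(commands=[0,0,0.003,0,0,0,0,0,0.006,0,0,0,0,0,0.009,0,0,0,0,0,0.012,0,0,0,0,0,0.015,0,0,0,0,0,0.018,0,0,0,0,0,0.021,0,0,0,0,0,0.024,0,0,0,0,0,0.027,0,0,0,0,0,0.03,0,0,0])

```text
t: 11.8
tcp_pos: [0.5222, 0.2783, 0.1322]
tool_rot: [0.042, 0.999, 0.0, -0.0]
force: [-0.0, 0.1, 1.1]
finger_gap: 0.001
gripper_force: 0.1
```

```bash
python3 hs.py w9; python3 -c "
from station import manip;print(manip.tcp_to_grasp)"
```

```text
[0.52216917 0.27828079 0.13215097] [-0.03480193  0.10207507  1.13740945] u 0.04414322154590036 lat 0.06063633078854981 z 0.00865096712195923
0 [[313.0, 194.0], [313.0, 192.0]]
0.2 [[316.0, 205.0], [315.0, 202.0]]
0.4 [[319.0, 224.0], [318.0, 219.0]]
0.6 [[322.0, 251.0], [321.0, 245.0]]
0.8 [[324.0, 285.0], [324.0, 277.0]]
1.0 [[326.0, 324.0], [326.0, 316.0]]
150 ------------------------------------------------------------
156 ------------------------------------------------------------
162 -----------------------------------------------------..-----
168 ------------------------------------------------------------
174 ------------------------------------------------------------
180 ---+++++++++++++++++++++++++++++++++++++++++++++++++++++++++
186 ------------------------------------------------------------
192 ------------------------------------------------------------
198 ------------------------------------------------------------
204 ------------------------------------------------------------
210 ------------------------------------------------------------
216 --------------------
[... 647 characters left out ...]
....++++++-....++++++-........+++++++++++++
282 ------------........-+++++--....+++++++........+++++++++++++
288 -----------.........+++--++-....+++++++.........#+++++++++++
294 -----------.........+++++++.....--+++++-........-+++++++++++
300 ----------...............++.....++-..............+#+++++++++
306 ++-++---...........-......-.....+............-......#+++++++
312 +++++.................................................++++++
318 ............................................................
324 ............................................................
330 ............................................................
336 ............................................................
0.0187
```

step_arm(commands=[-0.01,0,-0.004,0,0,0,-0.02,0,0,0,0,0,-0.02,0,0.003,0,0,0,-0.02,0,0.006,0,0,0,-0.02,0,0.009,0,0,0,-0.02,0,0.012,0,0,0,-0.02,0,0.015,0,0,0,-0.02,0,0.018,0,0,0,-0.02,0,0.021,0,0,0,-0.02,0,0.024,0,0,0])

```text
t: 12.85
tcp_pos: [0.542, 0.2767, 0.1082]
tool_rot: [0.042, 0.999, 0.0, -0.0]
force: [-0.1, 1.0, 0.7]
finger_gap: -0.001
gripper_force: 0.2
```

```bash
python3 hs.py w10
```

```text
[0.54201976 0.27665526 0.10822353] [-0.0863104   1.02737873  0.66970555] u 0.024226283984368466 lat 0.06069794661285563 z -0.01527646969672422
0 [[320.0, 163.0], [319.0, 161.0]]
0.2 [[324.0, 173.0], [323.0, 170.0]]
0.4 [[328.0, 194.0], [327.0, 189.0]]
0.6 [[332.0, 225.0], [332.0, 217.0]]
0.8 [[336.0, 266.0], [335.0, 257.0]]
1.0 [[339.0, 315.0], [339.0, 305.0]]
150 .-.........-.----------------------------------.--..--.-.-..
156 --------..................-...--.--...--..--..-...........-.
162 ------------------------------------------------------------
168 ------------------------------------------------------------
174 --------++++++++++++++++++++++++++++++++++++++++++++++------
180 --------#+#+####++##+#+###############################+-----
186 --------#########++######+-+##########+###############------
192 ........#############################################+------
198 ........#############################################-------
204 --------++++++++++++++++++++++++#+++#++++++#+#++++++#+++++++
210 --------+###################+#####+##################+++++++
216 ---------##++###++
[... 642 characters left out ...]
-+-........++++++-....++++++-........###++++++++++
282 ------------........-+++-++.....++---++........+##-+++++++++
288 -----------.........+++++++.....+++++++.........##++++++++++
294 -----------.........+++++++.....--+++++.........+#++++++++++
300 ----------...............++.....++-..............+++++++++++
306 ++++---...................-.....-...................++++++++
312 +++++.................................................++++++
318 ............................................................
324 ............................................................
330 ............................................................
336 ............................................................
```

step_arm(commands=[0,0,0.002,0,0,0,0,0,0.004,0,0,0,0,0,0.006,0,0,0,0,0,0.007,0,0,0,0,0,0.008,0,0,0,0,0,0.009,0,0,0,0,0,0.009,0,0,0,0,0,0.01,0,0,0,0,0,0.01,0,0,0,0,0,0.01,0,0,0])

```text
t: 13.9
tcp_pos: [0.5421, 0.2767, 0.1015]
tool_rot: [0.042, 0.999, 0.0, 0.001]
force: [-4.4, -1.8, 18.2]
finger_gap: 0.004
gripper_force: 8.2
```

```bash
python3 hs.py w11|head -22
```

```text
[0.5421226  0.27666164 0.10147394] [-4.35397061 -1.78347766 18.1985889 ] u 0.024124347600652817 lat 0.06071301355834769 z -0.022026063365745502
0 [[322.0, 165.0], [321.0, 164.0]]
0.2 [[326.0, 177.0], [325.0, 174.0]]
0.4 [[331.0, 199.0], [330.0, 193.0]]
0.6 [[336.0, 232.0], [335.0, 224.0]]
0.8 [[340.0, 277.0], [339.0, 267.0]]
1.0 [[343.0, 330.0], [343.0, 318.0]]
150 ..-..................--.----------------.----------.--.--..-
156 ---.--------------.---.-.-....-..-.-.-.----------.-.-....-.-
162 ------+++++++++-+---++++-+++-++-+++-++++++++++++++++++++++++
168 ---------############################################+------
174 ---------##--++####---#++######-++#####--+++#########-------
180 ---------############################################-------
186 .....----############################################-------
192 .........###########################################+-------
198 .........###########################################--------
204 ---......###########################################--------
210 ++++-----###########################################-+++++++
216 ++++-----+######################+###----############++++++++
222 ++++----.+###########--+++++#+----+-++-#############++++++++
228 +++++----+#------------+---+------++++--############++++++++
234 ++----------++--+++++---##############--###########+++++++++
```

step_arm(commands=[0,0,-0.05,0,0,0,0,0,-0.1,0,0,0,0,0,-0.15,0,0,0,0,-0.04,-0.19,0,0,8,0,-0.09,-0.19,0,0,16,0.005,-0.14,-0.19,0,0,24,0.01,-0.19,-0.19,0,0,32,0.015,-0.24,-0.19,0,0,40,0.02,-0.29,-0.19,0,0,48,0.02,-0.34,-0.19,0,0,56])

```text
t: 14.95
tcp_pos: [0.4929, -0.0564, 0.2886]
tool_rot: [0.509, 0.861, 0.0, 0.0]
force: [1.4, -0.9, 0.9]
finger_gap: -0.003
gripper_force: 0.0
```

Run:
```python
from fit import *
s=manip.sense();R=Ro.from_quat(s['tool_rot']).as_matrix();P=np.array(s['tcp_pos']);print(P,np.degrees(np.arctan2(R[1,1],R[0,1])),R[:,2].round(3),s['q'])
print(R.T@(np.array([.4813,-.1966,.23])-P))
```

```text
[ 0.49289518 -0.05635472  0.28857114] 28.845344107061837 [ 0. -0. -1.] [-3.39486365e-01  2.56937859e-01  1.64192719e+00 -9.34893992e-06
  1.24253145e+00 -8.42929571e-01]
[-0.11724139 -0.07782469  0.05857936]
```

step_arm(commands=[-0.03,-0.02,0,0,0,8,-0.06,-0.04,0,0,0,16,-0.09,-0.06,0,0,0,24,-0.117,-0.078,0.02,0,0,32,-0.117,-0.078,0.04,0,0,40,-0.117,-0.078,0.04,0,0,48,-0.117,-0.078,0.04,0,0,56.2,-0.117,-0.078,0.04,0,0,56.2,-0.117,-0.078,0.04,0,0,56.2,-0.117,-0.078,0.04,0,0,56.2], jaw=100)

```text
t: 15.95
tcp_pos: [0.483, -0.1949, 0.2486]
tool_rot: [0.852, 0.523, 0.0, 0.0]
force: [0.0, -0.1, 0.1]
finger_gap: 0.995
gripper_force: 0.0
```

Run:
```python
from fit import *
s=manip.sense();R=Ro.from_quat(s['tool_rot']).as_matrix();P=np.array(s['tcp_pos']);print(P,np.degrees(np.arctan2(R[1,1],R[0,1])),s['finger_gap'])
W=snap('wrist','w12.png');T=snap('top','t12.png');S=snap('side','s12.png')
q=[.5223,-.2111,-.4785];a,b,h=.045,.075,.06
print(proj(W,pose(q,[[a,b,h],[a,-b,h],[-a,b,h],[-a,-b,h],[-.043,-.006,.066]])).round(0).tolist())
i=W['pixels'];hsv=cv2.cvtColor(i,cv2.COLOR_BGR2HSV)
m=((hsv[...,0]<8)|(hsv[...,0]>172))&(hsv[...,1]>170)&(hsv[...,2]>90)
n,l,st,c=cv2.connectedComponentsWithStats(m.astype(np.uint8));print([(st[k].tolist(),c[k].round(0).tolist()) for k in range(1,n) if st[k][4]>40])
s2=S['pixels'][135:195,215:285];
cv2.imwrite('pics/c12.png',np.vstack([i,cv2.resize(s2,(210,180),interpolation=cv2.INTER_CUBIC).repeat(1,0) if 0 else np.hstack([cv2.resize(s2,(210,180),interpolation=cv2.INTER_CUBIC),np.zeros((180,350,3),np.uint8)])]))
```

```text
[ 0.48297958 -0.19486643  0.24858826] -26.91548785393817 0.9952650502576051
[[370.0, 95.0], [358.0, 241.0], [275.0, 94.0], [275.0, 241.0], [277.0, 179.0]]
[([496, 105, 64, 43, 1512], [529.0, 125.0]), ([250, 149, 25, 56, 787], [261.0, 181.0]), ([280, 150, 23, 55, 735], [291.0, 181.0])]
```

View pics/c12.png

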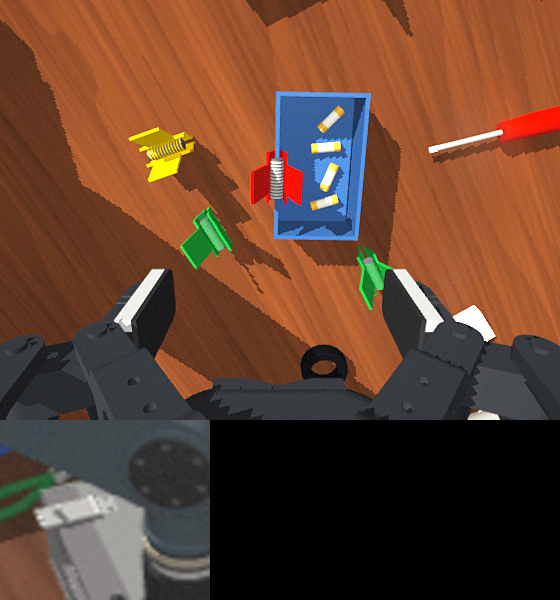

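The wrist view shows the red clip's spring at (277,179), exactly where predicted, and the open pads with their tips near (165,270) and (390,270). In the side crop the hasp lies flat.

Run:
```python
from fit import *
W=load('w12');s=manip.sense();R=Ro.from_quat(s['tool_rot']).as_matrix();P=np.array(s['tcp_pos'])
for z in(-.013,-.025,-.0365):
  for x in(0,.011): print(z,x,proj(W,[P+R@[x,y,z] for y in(-.0425,.0425)]).round(0).tolist())
W=load('w6');P=np.array([.51136,.27918,.15238]);R=Ro.from_quat([.042,.999,0,0]).as_matrix()
for z in(0,-.0235):
  for x in(0,.011): print('shut',z,x,proj(W,[P+R@[x,0,z]]).round(0).tolist())
s=manip.sense();R=Ro.from_quat(s['tool_rot']).as_matrix();print('clip in tool',R.T@(pose([.5223,-.2111,-.4785],[-.043,-.006,.066])[0]-s['tcp_pos']))
```

```text
-0.013 0 [[187.0, 263.0], [367.0, 263.0]]
-0.013 0.011 [[185.0, 241.0], [368.0, 241.0]]
-0.025 0 [[180.0, 275.0], [373.0, 275.0]]
-0.025 0.011 [[178.0, 252.0], [375.0, 252.0]]
-0.0365 0 [[173.0, 288.0], [380.0, 288.0]]
-0.0365 0.011 [[171.0, 263.0], [383.0, 263.0]]
shut 0 0 [[279.0, 250.0]]
shut 0 0.011 [[279.0, 230.0]]
shut -0.0235 0 [[279.0, 272.0]]
shut -0.0235 0.011 [[279.0, 249.0]]
clip in tool [-0.00231941 -0.00073274  0.18259065]
```

step_arm(commands=[-0.002,-0.001,0.04,0,0,0.5,-0.002,-0.001,0.08,0,0,0.5,-0.002,-0.001,0.12,0,0,0.5,-0.002,-0.001,0.15,0,0,0.5,-0.002,-0.001,0.165,0,0,0.5,-0.002,-0.001,0.175,0,0,0.5,-0.002,-0.001,0.185,0,0,0.5,-0.002,-0.001,0.191,0,0,0.5,-0.002,-0.001,0.196,0,0,0.5,-0.002,-0.001,0.196,0,0,0.5])

```text
t: 17.1
tcp_pos: [0.4812, -0.1963, 0.0524]
tool_rot: [0.855, 0.518, 0.0, 0.0]
force: [-0.4, 0.1, -0.6]
finger_gap: 0.996
gripper_force: 0.0
```

step_arm(commands=[0,0,0,0,0,0,0,0,0,0,0,0,0,0,0,0,0,0,0,0,0,0,0,0,0,0,0,0,0,0,0,0,0,0,0,0,0,0,0,0,0,0,0,0,0,0,0,0,0,0,0,0,0,0,0,0,0,0,0,0], jaw=0, grip_force=40)

```text
t: 18.1
tcp_pos: [0.479, -0.1954, 0.0549]
tool_rot: [0.855, 0.519, -0.001, -0.001]
force: [-6.8, 2.3, 20.9]
finger_gap: 0.178
gripper_force: 41.1
```

Run:
```python
from fit import *
s=manip.sense();print(s['tcp_pos'],s['force'],s['finger_gap']*85,s['gripper_force'])
W=snap('wrist','w13.png');i=W['pixels'];hsv=cv2.cvtColor(i,cv2.COLOR_BGR2HSV)
m=((hsv[...,0]<8)|(hsv[...,0]>172))&(hsv[...,1]>170)&(hsv[...,2]>70)
n,l,st,c=cv2.connectedComponentsWithStats(m.astype(np.uint8));print([(st[k].tolist(),c[k].round(0).tolist()) for k in range(1,n) if st[k][4]>40])
```

```text
[ 0.47902924 -0.19539863  0.05485768] [-6.84065741  2.31475399 20.8714168 ] 15.167331888929171 41.079352498054504
[([250, 194, 17, 160, 1730], [259.0, 267.0]), ([290, 195, 16, 158, 1717], [297.0, 268.0])]
```

step_arm(commands=[0,0,-0.004,0,0,0,0,0,-0.01,0,0,0,0,0,-0.018,0,0,0,0,0,-0.03,0,0,0,0,0,-0.05,0,0,0,0,0,-0.08,0,0,0,0,0,-0.12,0,0,0,0,0,-0.16,0,0,0,0,0,-0.2,0,0,0,0,0,-0.2,0,0,0])

```text
t: 19.15
tcp_pos: [0.4846, -0.1984, 0.2589]
tool_rot: [0.855, 0.519, 0.003, 0.006]
force: [0.2, -0.1, -1.3]
finger_gap: 0.177
gripper_force: 39.1
```

```bash
python3 - <<'E'
from fit import *
s=manip.sense();R=Ro.from_quat(s['tool_rot']).as_matrix();P=np.array(s['tcp_pos']);print(P,np.degrees(np.arctan2(R[1,1],R[0,1])),s['force'],s['finger_gap']*85,s['gripper_force'])
W=snap('wrist','w14.png');i=W['pixels'];hsv=cv2.cvtColor(i,cv2.COLOR_BGR2HSV)
m=((hsv[...,0]<8)|(hsv[...,0]>172))&(hsv[...,1]>170)&(hsv[...,2]>70)
n,l,st,c=cv2.connectedComponentsWithStats(m.astype(np.uint8));print([(st[k].tolist(),c[k].round(0).tolist()) for k in range(1,n) if st[k][4]>40])
# tray rim
mb=(hsv[...,0]>100)&(hsv[...,0]<125)&(hsv[...,1]>120)&(hsv[...,2]>60)
ys,xs=np.nonzero(mb);print('tray px',xs.min(),xs.max(),ys.min(),ys.max());q=[.5223,-.2111,-.4785]
print(proj(W,pose(q,[[a,b,.06] for a in(-.045,.045) for b in(-.075,.075)])).round(0).tolist())
# predicted clip points with pivot z=TCP+.011
for n,v in dict(pivot=[0,0,-.011],lipa=[0,.0115,.017],lipb=[0,-.0115,.017],lfront=[.025,.0115,.017],lf2=[.025,-.0115,.017],bar=[.015,0,-.011]).items():print(n,proj(W,P+R@v).round(0))
# card in old wrist views
p=[.566,.2137,-.0848]
E
python3 - <<'E'
import sys;sys.path.insert(0,'.')
import os;os.chdir('.')
from fit import *
for f in('w1','w3','w4'):
  W=load(f);h=cv2.cvtColor(W['pixels'],cv2.COLOR_BGR2HSV)
  m=((h[...,0]<8)|(h[...,0]>172))&(h[...,1]>150)&(h[...,2]>90)
  ys,xs=np.nonzero(m[:,:260]);print(f,xs.min(),xs.max(),ys.min(),ys.max(),m.sum())
  for z in(.16,.17,.18):print(z,atz(W,xs.min(),ys[xs==xs.min()].mean(),z),atz(W,xs.max(),ys[xs==xs.max()].mean(),z))
E
```

```text
[ 0.48455215 -0.19838593  0.25892633] -27.524225018458356 [ 0.18798173 -0.13454892 -1.25801045] 15.02028135511531 39.099122285842896
[([483, 97, 77, 49, 1871], [523.0, 118.0]), ([251, 194, 17, 159, 1758], [259.0, 267.0]), ([290, 195, 16, 158, 1727], [297.0, 268.0])]
tray px 177 477 89 350
[[270.0, 235.0], [269.0, 91.0], [352.0, 234.0], [361.0, 91.0]]
pivot [[277. 261.]]
lipa [[298. 239.]]
lipb [[256. 239.]]
lfront [[299. 195.]]
lf2 [[255. 195.]]
bar [[277. 232.]]
w1 29 216 32 347 715
0.16 [0.59842168 0.04974924 0.16      ] [0.66564537 0.23864578 0.16      ]
0.17 [0.59387683 0.0579212  0.17      ] [0.65910803 0.24121889 0.17      ]
0.18 [0.58933198 0.06609316 0.18      ] [0.65257069 0.24379201 0.18      ]
w3 21 242 163 359 660
0.16 [0.59523039 0.04227075 0.16      ] [0.61953224 0.27271135 0.16      ]
0.17 [0.5907697  0.05069617 0.17      ] [0.61435043 0.27429882 0.17      ]
0.18 [0.586309   0.05912159 0.18      ] [0.60916862 0.27588629 0.18      ]
w4 0 256 3 332 1888
0.16 [0.61571939 0.1210255  0.16      ] [0.50692885 0.26950691 0.16      ]
0.17 [0.60942762 0.13068309 0.17      ] [0.50730401 0.27006521 0.17      ]
0.18 [0.60313585 0.14034068 0.18      ] [0.50767918 0.27062352 0.18      ]
```

Run:
```python
from fit import *
W=load('w1');i=W['pixels'];h=cv2.cvtColor(i,cv2.COLOR_BGR2HSV)
for r in range(260,296,2):print(r,''.join('R' if (hh<8 or hh>172) and s>150 and v>90 else '#' if v>190 and s>20 else '+' if v>190 else 'o' if v>110 else '.' for hh,s,v in h[r,60:200:2]))
T=load('t12');h=cv2.cvtColor(T['pixels'],cv2.COLOR_BGR2HSV)
for r in range(194,212):print(r,' '.join('%3d'%v for v in h[r,210:262:2,2]))
S=load('s12')
for z,f in((.184,S),):
  for u in(.6,):pass
p=[.566,.2137,-.0848]
for xc in(.03,.04,.05):
 for yc in(-.06,):print(xc,[proj(D,pose(p,[[xc,yc+s,.184] for s in(-.05,.05)])).round(1).tolist() for D in(W,T)])
```

```text
260 ...............oooooooooooooooooooooooooooooooooooooooooooo.......oooo
262 ...............oooo########oooo#o#oo#oo###o#############.ooooooo...oo+
264 ...............ooo####o#############o#########o##########oooooo...oo++
266 ...............o################################oo########ooooo...o+++
268 .............o.###oooooooo#ooooooooooooooooooooooooooooooo#ooo..o+++++
270 ...........ooo#####o######o##o#################o###o#########ooooooooo
272 ........ooooo#################################o##############ooooooooo
274 .....ooooooo###oooooooooooooooooooooooooooooooooooooooooo####ooooooooo
276 ..ooooooooo###############o####o##########o##o#######o#####+oooooooooo
278 oooooooooo###############o##################o###############oooooooooo
280 ooooooooRRRRRRRRRRRRRRRRRRRRRRRRRRRRRRRRRRRRRRRRRRRRRRRRRR#ooooooooooo
282 oooooooRRRRRRRRRRRRRRRRRRRRRRRRRRRRRRRRRRRRRRRRRRRRRRRRRR#oooooooooooo
284 oooooo####################################################oooooooooooo
286 ooooo#++##+##++#+#######################################+ooooooooooooo
288 ooooo#++++++++++++++++++++++++++++++++++++++++
[... 1712 characters left out ...]
4 173 172 174 174 174 172 172 173 158  87  86  87
208 170 171 171 170 168 171 171 172 173 170 173 174 170 173 176 170 174 173 171 173 173 174 151  72  85  80
209 172 172 168 171 172 169 172 171 173 171 174 171 173 169 173 172 170 174 174 172 174 172 151  81  76  80
210 173 172 171 171 171 171 172 170 171 171 173 171 172 172 174 170 173 174 170 173 175 173 148  73  76  81
211 171 170 175 171 169 170 172 170 171 172 171 176 176 174 173 173 172 173 171 174 172 173 142  76  83  80
0.03 [[[61.1, 270.6], [163.9, 270.6]], [[250.3, 207.2], [218.5, 203.9]]]
0.04 [[[62.9, 279.8], [164.8, 279.8]], [[250.6, 204.0], [218.8, 200.7]]]
0.05 [[[64.7, 288.9], [165.8, 288.8]], [[251.0, 200.8], [219.2, 197.5]]]
```

step_arm(commands=[0.05,0.005,-0.02,0,0,-2,0.1,0.01,-0.04,0,0,-4,0.15,0.015,-0.05,0,0,-8,0.2,0.02,-0.05,0,0,-12,0.25,0.02,-0.05,0,0,-16,0.28,0.02,-0.05,0,0,-20,0.28,0.02,-0.05,0,0,-22.7,0.28,0.02,-0.05,0,0,-22.7,0.28,0.02,-0.05,0,0,-22.7,0.28,0.02,-0.05,0,0,-22.7])

```text
t: 20.2
tcp_pos: [0.6276, 0.0419, 0.3018]
tool_rot: [0.737, 0.676, -0.001, -0.001]
force: [0.8, -0.2, -0.3]
finger_gap: 0.178
gripper_force: 39.2
```

step_arm(commands=[0.04,-0.027,0,0,0,0,0.08,-0.027,0,0,0,0,0.111,-0.027,0.01,0,0,0,0.111,-0.027,0.02,0,0,0,0.111,-0.027,0.03,0,0,0,0.111,-0.027,0.042,0,0,0,0.111,-0.027,0.042,0,0,0,0.111,-0.027,0.042,0,0,0,0.111,-0.027,0.042,0,0,0,0.111,-0.027,0.042,0,0,0])

```text
t: 21.2
tcp_pos: [0.6113, 0.1552, 0.2611]
tool_rot: [0.737, 0.676, 0.001, 0.0]
force: [0.1, -0.8, -0.1]
finger_gap: 0.178
gripper_force: 39.3
```

Run:
```python
from fit import *
s=manip.sense();R=Ro.from_quat(s['tool_rot']).as_matrix();P=np.array(s['tcp_pos']);print(P,np.degrees(np.arctan2(R[1,1],R[0,1])),s['finger_gap']*85)
W=snap('wrist','w15.png');h=cv2.cvtColor(W['pixels'],cv2.COLOR_BGR2HSV)
p=[.566,.2137,-.0848]
for x in(.0475,.0505):print(proj(W,pose(p,[[x,-.0545+s,.184] for s in(-.05,.05)])).round(1).tolist())
print('tool',proj(W,[P+R@[x,y,.017] for x in(0,.025) for y in(-.0115,.0115)]).round(0).tolist())
for r in range(110,260,5):print(r,''.join('R' if (hh<8 or hh>172) and s>150 and v>90 else '#' if v>190 and s>20 else '+' if v>190 else 'o' if v>110 else '.' for hh,s,v in h[r,210:350:2]))
```

```text
[0.61128011 0.15524613 0.26109228] -4.879867089353936 15.154362433722993
[[273.9, 270.4], [273.3, 136.2]]
[[277.9, 270.4], [277.8, 136.2]]
tool [[256.0, 238.0], [298.0, 238.0], [256.0, 195.0], [299.0, 195.0]]
110 oooooooooooooooooooooooooooooooooooooooo..............................
115 oooooooooooooooooooooooooooooooooooooooo..............................
120 oooooooooooooooooooooooooooooooooooooooo..............................
125 ooooooooooooooooooooooooooooo.o.ooo..+oo..............................
130 ooooooooooooooooooooooooooooo.o.##.o.ooo..............................
135 ooooooooooooooooooooooooooooo.o###.o..oo..............................
140 ooooooooooooooooooooooooooooo.o###.o..oo..............................
145 ooooooooooooooooooooooooooooo.o###.....+..............................
150 ooooooooooooooooooooooooooooooo###....o+..............................
155 ooooooooooooooooooooooooooooooo###.....o..............................
160 ooooooooooooooooooooooooooooooo###....................................
165 ooooooooooooooooooooooooooooooo###............................
[... 658 characters left out ...]
RR.R.....................
215 oooooooooooooooooooooRRRRRRRoo.###.......RRRR...R.....................
220 oooooooooooooooooooooRRRRRRR.............RRRRRRR......................
225 oooooooooooooooooooooRRRRRRR.............RRRR.RR............o.........
230 oooooooooooooooooooooRRRRRRRo.+++ooooooo.RRR..RR......................
235 oooooooooooooooooooooRRRRRRRooo.......oooRRR.RRR......................
240 oooooooooooooooooooooRRRRRRR.....ooo.....RRR.RRR...............o......
245 oooooooooooooooooooooRRRRRRR..oo++++ooo..RRRRRRR............o..o......
250 oooooooooooooooooooooRRRRRRR..o+++o+oooo.RRRRRRR............o.........
255 ..................+oo+#oRRRR...oo....ooo.RRRR.o++++o........o........o
```

step_arm(commands=[0.002,-0.002,0,0,0,0,0.002,-0.002,0.01,0,0,0,0.002,-0.002,0.022,0,0,0,0.002,-0.002,0.034,0,0,0,0.002,-0.002,0.046,0,0,0,0.002,-0.002,0.056,0,0,0,0.002,-0.002,0.064,0,0,0,0.002,-0.002,0.069,0,0,0,0.002,-0.002,0.071,0,0,0,0.002,-0.002,0.072,0,0,0])

```text
t: 22.25
tcp_pos: [0.6092, 0.1578, 0.1884]
tool_rot: [0.736, 0.677, 0.0, 0.0]
force: [0.4, 0.3, -0.5]
finger_gap: 0.177
gripper_force: 39.3
```

Run:
```python
from fit import *
s=manip.sense();R=Ro.from_quat(s['tool_rot']).as_matrix();P=np.array(s['tcp_pos']);print(P,np.degrees(np.arctan2(R[1,1],R[0,1])),s['finger_gap']*85,s['force'],s['gripper_force'])
W=snap('wrist','w16.png');h=cv2.cvtColor(W['pixels'],cv2.COLOR_BGR2HSV)
p=[.566,.2137,-.0848]
for x in(.0475,.0505):print(proj(W,pose(p,[[x,-.0545+s,.184] for s in(-.05,.05)])).round(1).tolist())
for r in range(60,260,6):print(r,''.join('R' if (hh<8 or hh>172) and s>150 and v>90 else '#' if v>190 and s>20 else '+' if v>190 else 'o' if v>110 else '.' for hh,s,v in h[r,210:350:2]))
T=snap('top','t16.png');S=snap('side','s16.png')
q=[.5223,-.2111,-.4785]
for D,D0 in((T,load('top0')),(S,load('side0'))):
  m=[cv2.inRange(cv2.cvtColor(x['pixels'],cv2.COLOR_BGR2HSV),(100,110,50),(125,255,255)) for x in(D,D0)]
  u,v=proj(D,[[q[0],q[1],.05]])[0].astype(int)
  for k in m:
    ys,xs=np.nonzero(k[v-40:v+40,u-45:u+45]);print('tray',xs.mean()+u-45,ys.mean()+v-40,len(xs))
```

```text
[0.60916492 0.15778534 0.18842904] -4.8445020485540375 15.027167272454141 [ 0.41419349  0.30700066 -0.54340106] 39.254416823387146
[[276.7, 333.6], [276.5, 156.2]]
[[282.1, 333.6], [282.7, 156.2]]
60 +++++++++++oo+++++++++++++++++++++++++++++++o.........oooooooooooo.ooo
66 oo+oooo+oooo++++++++++++++++++++++++++++++++............oooooooooooo.o
72 ++o+++++++++++++++++++++++++++++++++++++++++............oooooooooooooo
78 ++++++++++++++++++++++++++++++++++++++++++++.............ooooooooooooo
84 ++++++++++++++++++++++++++++++++++++++++++o+..............oooooooooooo
90 +o++++++++++++++++++++++++++++++++++++++++++...............oooooooo.oo
96 o+++++o+++++++++++++++++++++++++++++++++++++................oooooooooo
102 +++++++o++++++++++++++++++++++++++++++++++++.................ooooooooo
108 +++++++++++++++++++++++++++++++++++++++o++++.................ooooooooo
114 ++++++++++++++++++++++++o++++++++++++++o++++...................ooooooo
120 ++o+++o++++++++o+++++++++++o++++++++++++++++....................oooooo
126 ++++++++o++++++++o++o+++++o++++++++o++++++++....................oooooo
132 ++o+++
[... 1122 characters left out ...]
+o++++oooo+oooooooRRRRRRR...oo......o.RRRRRRR....................oo
228 o+o+oo+oooo+oo+ooooo+RRRRRRRoooo......oo#RRRRRRR...................ooo
234 ooo+oooo+++ooooooooo+RRRRRRRo...........oRRRRRRR...................ooo
240 +ooooooooooooo+o+ooo+RRRRRRR....ooooo...oRRRRRRR...................ooo
246 oo+oooooooooooooooo++RRRRRRR...o+++++o..oRRRRRRR..................oooo
252 +o++ooooooooooooo+oo+RRRRRRR...o++++++o..RRRRRRR..................oooo
258 ooooooo+ooo++oooo++++++oRRRRR..oo+++++o..RRRR.++++++..............oooo
tray 344.7038288288288 232.0518018018018 888
tray 345.1029810298103 230.4268292682927 738
tray 292.6719298245614 278.3412280701754 1140
tray 293.85518590998043 279.2191780821918 1022
```

```bash
python3 -c "
from station import manip
print(manip.sign_off())"
```

```text
the job is handed in; nothing more can be done
None
```

I handed the job in at about 22 s. By my measurements, the hasp lies flat over the staple and the red clip is held wide open around the middle of the stock card, with clearance to the card on both sides and the tray where it started; the judge's verdict was not shown.

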